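# Go and no-go check of a rewind spindle

## Robot

A 6-joint arm with a two-finger parallel gripper is mounted at the origin on the work surface. World frame = base frame: x ahead of the robot, y to its left, z up, the work surface at z = 0. Lengths are in m, angles in rad, forces in N, time in s.
With the tool pointing down it reaches from about 0.375 to 0.825 m from the base axis. Payload 5.5 kg.
Tool frame: the origin (TCP) lies on the centre line of the jaws, within the pads' length; the fingertips stand 11 mm ahead of it and the grasp point (between the pads) lies 8 mm behind it (manip.finger_overhang is the distance from the TCP to the fingertips, in m); y points along the fingers, z is the direction in which the jaws open and shut, and the axes are right-handed (so a half turn about y gives the same grasp; the last joint's range is limited). The gripper opens to 85 mm and grips with 20 to 120 N. Pads are 22 mm wide; open, the fingers measure 114 mm over their backs; the gripper's body (76 mm by 85 mm) begins 54 mm behind the grasp point. The pads swing forward as they close: fully open they stand 13 mm farther back than shut.
Start: joints at [0, 0.314, -0.047, 1.21, 0, 1.571], TCP at [0.6, -0, 0.242] pointing down, gripper open.
Joint ranges: [-2.67, 2.67], [-0.69, 1.73], [-1.03, 1.25], [-2.08, 2.16], [-1.42, 1.45], [-3.14, 3.14]. Speed limits (rad/s): [2.39, 2.39, 3.01, 3.14, 3.14, 3.14].

## Interface

Orientations are given as a unit quaternion [x, y, z, w].
In Python, from workcell import manip, camera gives the robot as it stands. Calls block until the motion is done:
- manip.goto(position, orientation): joint-space move of the TCP to a pose.
- manip.move_straight(position, orientation=None, vel=0.15, force_limit=None): straight line of the TCP; orientation=None keeps the orientation; vel is the mean speed in m/s. With force_limit (N) it stops when the force on the tool has changed by that much, and returns True; else False.
- manip.move_joints(angles): joint-space move.
- manip.grip(opening, force=None): opening from 0.0 (shut) to 1.0 (fully open); force is the grip in N (None keeps the last); returns when the fingers have stopped.
- manip.sleep(seconds).
- manip.inverse_kinematics(position, orientation): joint angles nearest the present ones, or None.
- manip.sense(): the state.
- camera(name): name is "scene" or "side" or "wrist"; returns a dict with "pixels" (384x512x3 uint8, red, green, blue), "K" (3x3 intrinsics, pixels), "xyz" and "orientation" of the camera in the world; the wrist camera has in their place "mount" (4x4, takes a point from camera to tool coordinates, whose origin is the TCP and whose axes are the tool frame's). Camera axes: x right, y down, z forward; pixel columns grow to the right and rows downward; lengths in m; the calibration is good to about 2 mm. A picture is of the moment at which its call begins: read the wrist's pose just before it. There is no depth.
A pose or a line that the arm cannot do raises manip.Unreachable and nothing moves.
- manip.hand_in(): hands the job in, once; it reports no verdict.
The state is a dict: "time_s": time; "joint_pos": joint angles; "joint_velocities": joint speeds; "tau": joint torques, N m; "eef_pos": TCP position; "tcp_rot": TCP orientation; "ft_force": force on the tool from outside, world axes, zero at the start; "ft_torque": the same for the moment, N m; "finger_gap": opening from 0.0 (shut) to 1.0 (fully open).
Only numpy, scipy, OpenCV 4.12 (cv2) and the standard library are available. Lean on these libraries where they do the work, as an engineer would, in place of code of your own. Each camera call takes 0.05 s, during which the arm holds its last target.

## Task

Check the steel rewind spindle in the gauge on the splicing bench: carry it upright, small end down, and push it gently through the go gap (the long pair of jaws with the flared mouth), then on until the narrower no-go gap stops it, and lean on it there for a moment (half a second or so) with roughly 8 newtons - enough to be sure that it will not enter, never hard enough to force it. Then lift it out, stand it gently upright in the white porcelain dish and let go, leaving the knob, the clips and the punch where they are.

Things in the scene. Friction and masses are not known exactly. Their poses are not given: they have to be found in the camera images.
- spindle_mid (a point): Steel rewind spindle, a loose stepped round pin, 80 mm tall, about 0.27 kg, at first standing upright on the bench. Lower part (the journal that is gauged): 20 mm in diameter, from the foot to 37 mm up. Upper part (head, for gripping): 26 mm in diameter, from 37 to 80 mm up, with two dark bands. This point is its centre on the axis, 40 mm above the foot; its z axis runs up the spindle.
- gauge: Rigid metal go/no-go gauge screwed to the bench. Origin at bench height under the middle of the go gap; x axis level, through both gaps from go to no-go (the pushing direction), z up. Base plate 8 mm thick, x -40 to 86 mm, 64 mm wide, with a window (x 16 to 78, 34 mm wide) between the two pairs of jaws. All jaws reach 34 mm above the bench and are open above.
- go_gap (a point): Middle of the go gap, 21 mm above the bench, axes as the gauge. Jaws 21.6 mm apart and 14 mm thick, from 15 mm before to 15 mm past this point along x; flared 45 degree cheeks before them, mouth 41 mm wide at x = -25 mm. Measured positions may be out by more than the clearance: slide with little side force, the spindle's foot 2 to 10 mm above the base plate.
- nogo_slot (a point): Middle of the slot, 49 mm past the go gap, along which the no-go jaws are clamped (14 mm long, square corners, brass heads on top, 16 mm apart, same centre line). Their near faces lie anywhere within 12 mm of this point along x, unmeasured: find the stop by feel. The journal's axis stops 6 mm before the faces, which do not give.
- dish: White porcelain dish, round, loose, 106 mm across the rim, 22 mm high; flat inner floor 6 mm above the bench, about 84 mm across. Origin at the centre of its underside, z up.
- rewind_knob: Black bakelite rewind knob, a disc 48 mm across and 26 mm high (29 mm with its brass boss), loose bystander. Origin at the centre of its underside.
- clip_a: Copper film clip, 50 x 22 x 19 mm, lying flat, loose bystander. Origin at the centre of its underside, x along its length.
- clip_b: A second copper film clip, the same as the first; loose bystander.
- punch: Grey metal film punch, 100 x 45 mm and 57 mm high, loose bystander. Origin at the centre of its underside, x along its length.
Things that resemble listed ones, but are neither listed nor needed, are in the scene too. What is shaped like the part that bears spindle_mid but turquoise or yellow is not meant.

How it is judged:
By the outcome, as a careful person would: the job done as asked, in the order asked, and still so for the second after the job is handed in, with the robot touching nothing.
It also fails if it takes over 72 s, if anything falls off the work surface, if the arm or the gripper's body presses on something with over 40 N, if the wrist force passes 120 N, or if a joint passes its speed limit or range.

## Working session

There is one attempt and no reset: what is moved stays moved. The work goes in short steps, each a Python script; the robot and the scene stay as the last script left them, time stands still between calls to the robot, and variables do not carry over. Pictures are saved under pics/ and viewed, and the job is handed in when it is done.

```bash
ls && mkdir -p pics && python3 - <<'E'
from workcell import manip, camera
import cv2, numpy as np
for n in ("scene","side","wrist"):
    s=manip.sense(); c=camera(n)
    cv2.imwrite(f"pics/a_{n}.png", c["pixels"][:,:,::-1])
    np.savez(f"a_{n}.npz", **{k:np.array(v) for k,v in c.items()})
    print(n, {k:np.round(v,4).tolist() for k,v in c.items() if k!="pixels"})
print({k:np.round(v,4).tolist() for k,v in s.items()}, manip.finger_overhang)
E
```

```text
pics
scene {'K': [[369.7498, 0.0, 251.3007], [0.0, 369.7498, 188.6433], [0.0, 0.0, 1.0]], 'xyz': [1.054, 0.328, 0.6593], 'orientation': [0.452, 0.8055, -0.3353, -0.1855]}
side {'K': [[461.2851, 0.0, 245.1276], [0.0, 461.2851, 190.4059], [0.0, 0.0, 1.0]], 'xyz': [0.2237, 0.6869, 0.617], 'orientation': [-0.1801, 0.8742, -0.44, 0.0991]}
wrist {'K': [[301.0022, 0.0, 254.1325], [0.0, 301.0022, 188.967], [0.0, 0.0, 1.0]], 'mount': [[0.0002, 0.9466, 0.3224, -0.0826], [-0.0009, -0.3224, 0.9466, -0.1325], [1.0, -0.0005, 0.0008, -0.0004], [0.0, 0.0, 0.0, 1.0]]}
{'time_s': 0.1, 'joint_pos': [-0.0, 0.3142, -0.048, 1.2102, 0.0, 1.5708], 'joint_velocities': [0.0009, -0.002, 0.0013, 0.0028, -0.0005, 0.0006], 'tau': [0.001, -54.0766, 34.0543, 0.011, 0.0002, -0.0], 'eef_pos': [0.5995, 0.0, 0.2415], 'tcp_rot': [-0.5004, 0.5004, -0.4996, 0.4996], 'ft_force': [0.9479, 0.9154, -0.355], 'ft_torque': [0.0344, 0.0012, 0.0017], 'finger_gap': 0.9995} 0.011
```

View pics/a_scene.png

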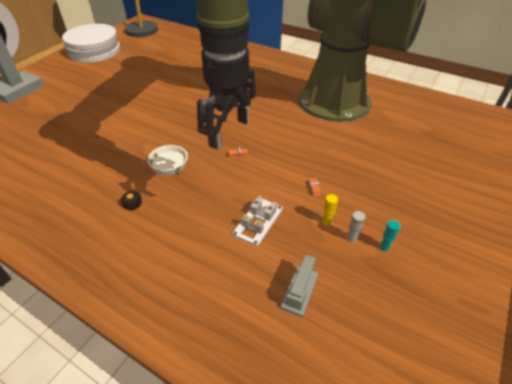

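View pics/a_side.png

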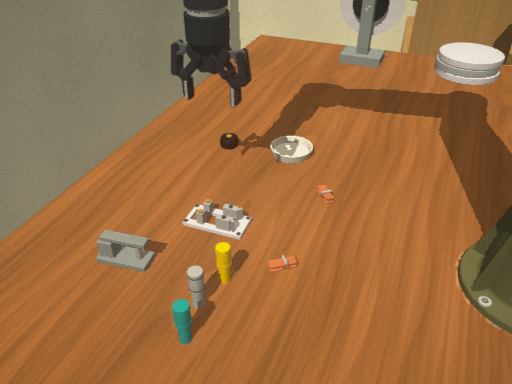

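View pics/a_wrist.png

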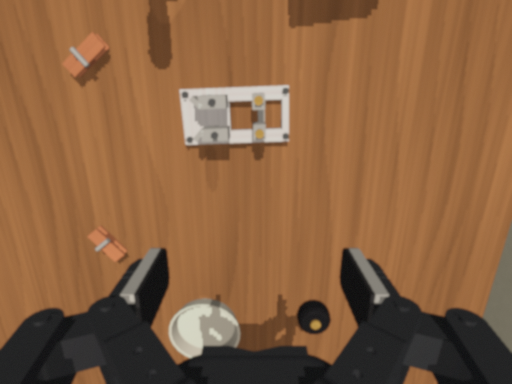

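The pictures show these spindle-shaped candidates:

| Candidate | Scene pixel | Side pixel | Choice |
|---|---|---|---|
| Yellow | (331,210) | (224,263) | Not meant |
| Steel-grey with dark bands | (356,226) | (197,287) | The wanted one |
| Turquoise | (390,235) | (183,322) | Not meant |

The gauge is at scene (259,220) and wrist (237,115). The dish is at scene (168,160), and its lighter patches need checking.

```bash
cat > h.py <<'E'
import numpy as np, cv2
from scipy.spatial.transform import Rotation as R
from workcell import manip, camera
def shot(n, save=None):
    s=manip.sense(); c=camera(n)
    if n=="wrist":
        T=np.eye(4); T[:3,:3]=R.from_quat(s["tcp_rot"]).as_matrix(); T[:3,3]=s["eef_pos"]
        C=T@np.array(c["mount"])
    else:
        C=np.eye(4); C[:3,:3]=R.from_quat(c["orientation"]).as_matrix(); C[:3,3]=c["xyz"]
    im=np.ascontiguousarray(c["pixels"][:,:,::-1])
    if save:
        cv2.imwrite(f"pics/{save}.png",im); np.savez(f"{save}.npz",im=im,K=c["K"],C=C)
    return dict(im=im,K=np.array(c["K"]),C=C)
def load(f): return dict(np.load(f+".npz"))
def ray(v,px):
    d=v["C"][:3,:3]@np.linalg.inv(v["K"])@np.array([px[0],px[1],1.]); return v["C"][:3,3],d/np.linalg.norm(d)
def onz(v,px,z):
    o,d=ray(v,px); return o+d*(z-o[2])/d[2]
def cross(v1,p1,v2,p2):
    o1,d1=ray(v1,p1);o2,d2=ray(v2,p2)
    A=np.stack([d1,-d2],1); t=np.linalg.lstsq(A,o2-o1,rcond=None)[0]
    a=o1+d1*t[0];b=o2+d2*t[1]; return (a+b)/2,np.linalg.norm(a-b)
def proj(v,P):
    q=np.linalg.inv(v["C"])@np.append(P,1); p=v["K"]@q[:3]; return p[:2]/p[2]
def crop(v,x0,y0,x1,y1,k,name):
    cv2.imwrite(f"pics/{name}.png",cv2.resize(v["im"][y0:y1,x0:x1],None,fx=k,fy=k,interpolation=cv2.INTER_CUBIC))
E
python3 - <<'E'
from h import *
V={n:shot(n,"b_"+n) for n in("scene","side","wrist")}
crop(V["scene"],300,180,420,260,6,"c1"); crop(V["side"],150,230,300,350,5,"c2")
crop(V["wrist"],160,70,310,160,5,"c3"); crop(V["side"],170,120,340,240,4,"c4")
def m(v,lo,hi,roi):
    x0,y0,x1,y1=roi; h=cv2.cvtColor(v["im"],cv2.COLOR_BGR2HSV); k=cv2.inRange(h,lo,hi); z=np.zeros_like(k); z[y0:y1,x0:x1]=k[y0:y1,x0:x1]
    n,l,s,c=cv2.connectedComponentsWithStats(z); i=1+np.argmax(s[1:,4]); return c[i],s[i]
cols={"yel":((22,120,80),(35,255,255)),"teal":((80,120,50),(100,255,255)),"grey":((0,0,60),(179,60,255))}
for n,(lo,hi) in cols.items():
    a=m(V["scene"],lo,hi,(300,180,420,260)); b=m(V["side"],lo,hi,(160,230,250,350))
    print(n,a,b,cross(V["scene"],a[0],V["side"],b[0]))
w=V["wrist"]
for p in [(185,95),(286,91),(286,136),(190,139)]: print(p,onz(w,p,.008))
for p in [(205,330),(314,317),(86,55),(107,244)]: print(p,onz(w,p,.02))
E
```

```text
yel (array([329.6975089, 207.5088968]), array([323, 194,  15,  31, 281], dtype=int32)) (array([223.12804878, 260.68089431]), array([215, 242,  17,  42, 492], dtype=int32)) (array([0.4942704 , 0.18608466, 0.04929046]), np.float64(8.77501292645876e-05))
teal (array([389.87985866, 233.93639576]), array([381, 221,  19,  29, 283], dtype=int32)) (array([181.5480226, 318.8173258]), array([173, 299,  18,  45, 531], dtype=int32)) (array([0.49840372, 0.32159358, 0.04973528]), np.float64(0.0007859874117034218))
grey (array([355.74621212, 225.0719697 ]), array([349, 212,  15,  29, 264], dtype=int32)) (array([195.84482759, 284.70114943]), array([187, 266,  17,  42, 522], dtype=int32)) (array([0.51163036, 0.25267761, 0.04885578]), np.float64(0.0008924027571282454))
(185, 95) [0.51910495 0.07326147 0.008     ]
(286, 91) [0.63635368 0.0776649  0.008     ]
(286, 136) [0.6381178  0.02574398 0.008     ]
(190, 139) [0.52139634 0.02212371 0.008     ]
(205, 330) [ 0.52669468 -0.25853599  0.02      ]
(314, 317) [ 0.68649483 -0.23480044  0.02      ]
(86, 55) [0.41786935 0.11483935 0.02      ]
(107, 244) [ 0.40427699 -0.11512798  0.02      ]
```

View pics/c1.png

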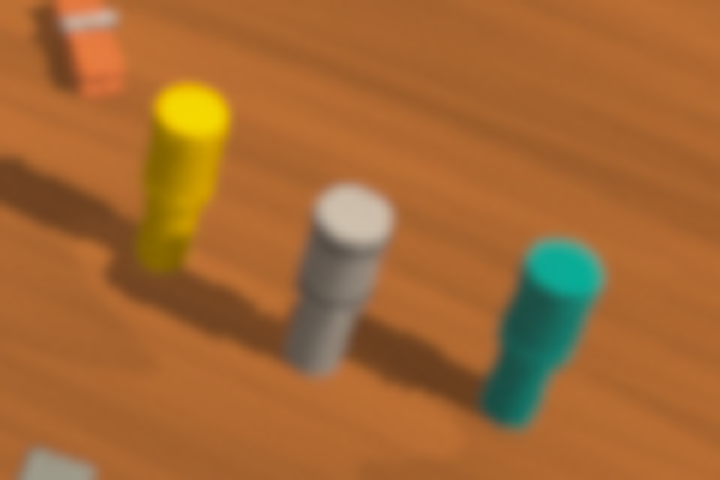

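View pics/c2.png

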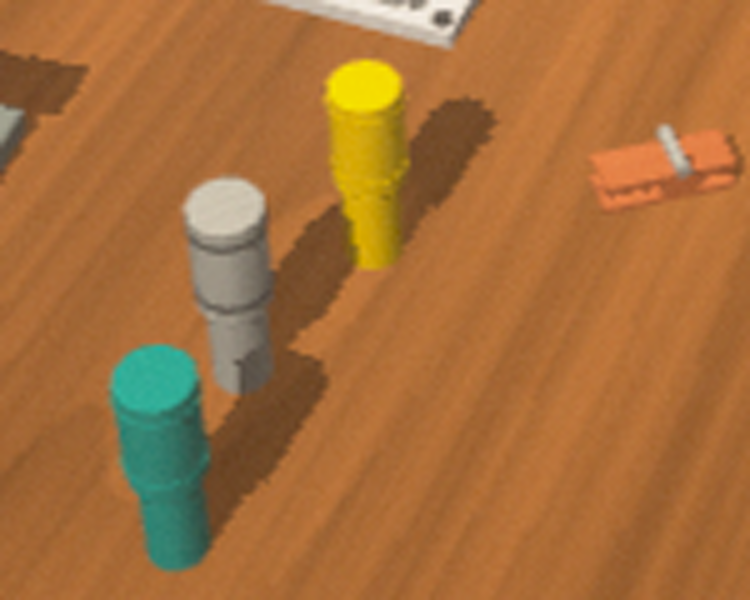

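View pics/c3.png

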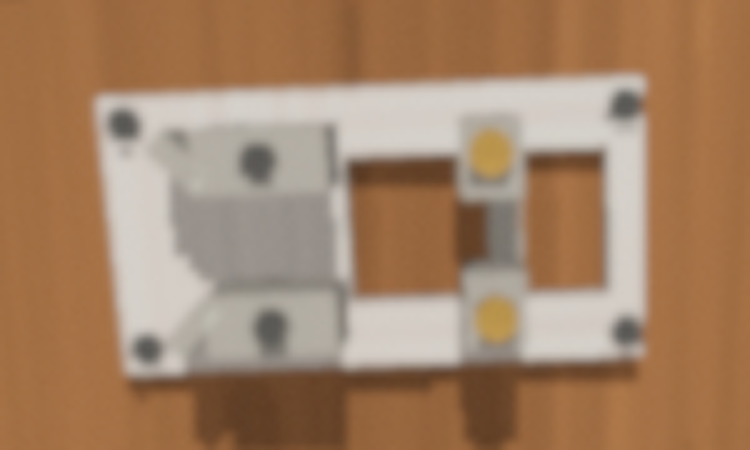

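View pics/c4.png

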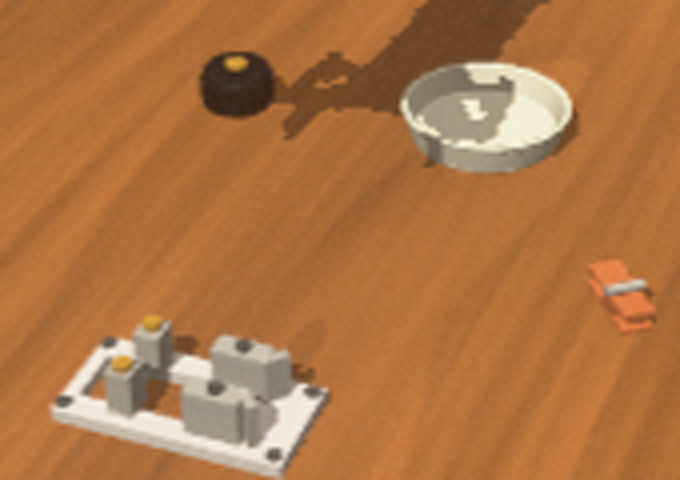

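The steel spindle stands small end down at about (0.511, 0.253), with the yellow and turquoise ones about 70 mm either side in y. A grasp with the jaws opening along x clears both. The gauge's go end is at lower x, so the push is roughly along +x. Next I take closer wrist views of the gauge and dish.

```bash
python3 - <<'E'
from h import *
s=manip.sense(); q=np.array([-.5,.5,-.5,.5])
print(R.from_quat(q).as_matrix())
off=onz(load("b_wrist"),(254,189),.02)-np.array(s["eef_pos"]); print(off)
# camera offset of the ray centre at tcp height .15
v=load("b_wrist"); v["C"][2,3]-=s["eef_pos"][2]-.15
for nm,P,px in (("d_dish",(.527,-.2585,.02),(254,150)),("d_gauge",(.579,.0497,.02),(254,189))):
    o=onz(v,px,.02)-np.array(s["eef_pos"])
    t=[P[0]-o[0],P[1]-o[1],.15]; print(nm,t)
    manip.goto(t,q); manip.sleep(.2); shot("wrist",nm); 
    print(manip.sense()["eef_pos"],manip.sense()["time_s"],manip.sense()["ft_force"])
E
```

```text
[[ 0.  0.  1.]
 [-1.  0.  0.]
 [ 0. -1.  0.]]
[-0.00053495 -0.03807773 -0.22201152]
d_dish [np.float64(0.5274816373533487), np.float64(-0.28810982895337633), 0.15]
[ 0.52826997 -0.28721546  0.1504286 ] 1.7333 [-0.42710848  1.10888465 -0.13005728]
d_gauge [np.float64(0.5794923898207982), np.float64(0.0564307099582719), 0.15]
[0.57962349 0.05538585 0.14997507] 3.2917 [-0.46426247  0.11972968  0.3728714 ]
```

View pics/d_dish.png

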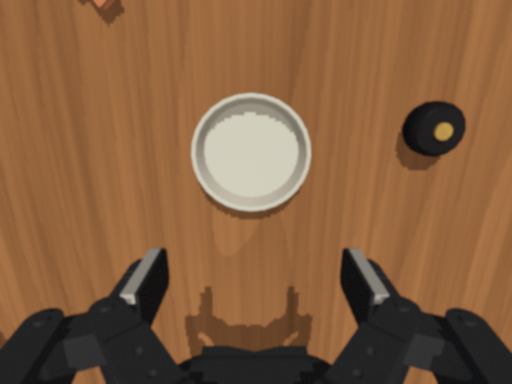

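View pics/d_gauge.png

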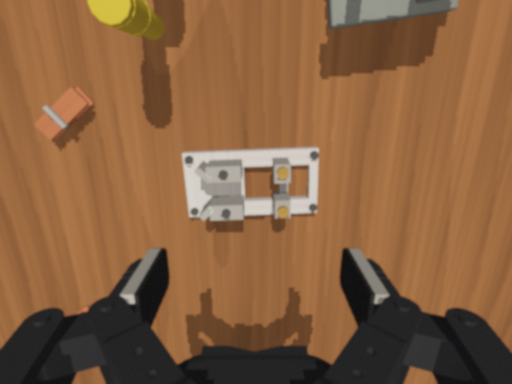

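The dish is empty, centred at (251,152) with the knob off to its right. The gauge's go jaws are at about (224,193), with the flare facing left. The brass-headed no-go jaws are at about (282,192).

```bash
python3 - <<'E'
from h import *
v=load("d_gauge"); crop(v,172,140,332,230,5,"e1")
h=cv2.cvtColor(v["im"],cv2.COLOR_BGR2HSV)
roi=np.zeros(h.shape[:2],np.uint8); roi[140:230,172:332]=255
def comps(k,a0,a1):
    n,l,s,c=cv2.connectedComponentsWithStats(k&roi); return [(c[i].round(2),s[i,4]) for i in range(1,n) if a0<=s[i,4]<=a1]
print("dark",comps(cv2.inRange(h,(0,0,0),(179,110,105)),10,120))
print("brass",comps(cv2.inRange(h,(15,110,120),(30,255,255)),20,150))
w=cv2.inRange(h,(0,0,150),(179,40,255))&roi
cs,_=cv2.findContours(w,cv2.RETR_EXTERNAL,cv2.CHAIN_APPROX_NONE); c=max(cs,key=cv2.contourArea)
print(cv2.minAreaRect(c), cv2.approxPolyDP(cv2.convexHull(c),4,True)[:,0].tolist())
d=load("d_dish"); h=cv2.cvtColor(d["im"],cv2.COLOR_BGR2HSV); k=cv2.inRange(h,(0,0,120),(179,60,255)); k[:80]=0;k[225:]=0;k[:,:170]=0;k[:,330:]=0
cs,_=cv2.findContours(k,cv2.RETR_EXTERNAL,cv2.CHAIN_APPROX_NONE); c=max(cs,key=cv2.contourArea)
P=np.array([onz(d,p,.021)[:2] for p in cv2.convexHull(c)[:,0]]); print("dish",cv2.fitEllipse(P.astype(np.float32)))
E
```

```text
dark [(array([313.68, 155.  ]), np.int32(25)), (array([188.35, 159.65]), np.int32(26)), (array([222.83, 174.59]), np.int32(41)), (array([276.04, 191.96]), np.int32(27)), (array([312.55, 207.15]), np.int32(20)), (array([194.16, 211.16]), np.int32(19)), (array([225.64, 213.44]), np.int32(39))]
brass [(array([282.32, 172.97]), np.int32(91)), (array([282.56, 212.36]), np.int32(97))]
((251.16647338867188, 184.10626220703125), (69.32627868652344, 136.1293182373047), 87.85240936279297) [[317, 148], [316, 203], [310, 212], [219, 220], [189, 215], [183, 153]]
dish ((0.5252220034599304, -0.2624575197696686), (0.1055697575211525, 0.10631159693002701), 171.75538635253906)
```

View pics/e1.png

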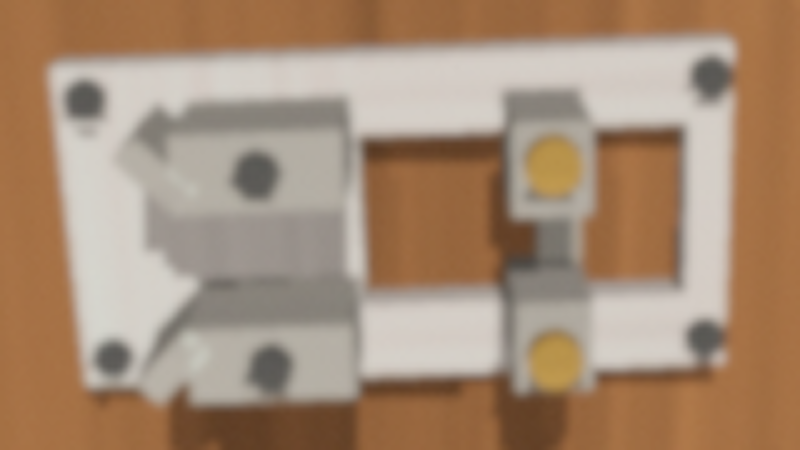

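```bash
python3 - <<'E'
from h import *
v=load("d_gauge"); np.set_printoptions(precision=4,suppress=True)
f=lambda x,y,z: onz(v,(172+(x+.5)/5-.5,140+(y+.5)/5-.5),z)
S=[onz(v,p,.008) for p in [(188.5,159.65),(313.8,155),(312.6,207.3),(194.3,211.3)]]
print("base screws",*S); c=np.mean(S,0); d=(S[1]+S[2]-S[0]-S[3])[:2]; print("mid",c,"yaw",np.degrees(np.arctan2(d[1],d[0])), np.hypot(*d)/2)
G=[onz(v,p,.035) for p in [(222.83,174.6),(225.64,213.44)]]; print("go screws",*G,np.mean(G,0))
B=[onz(v,p,.037) for p in [(282.32,173),(282.56,212.4)]]; print("brass",*B,np.mean(B,0))
print("inner edges", f(185,213,.034),f(345,210,.034),f(205,325,.034),f(355,318,.034))
print("go far edges", f(347,128,.034),f(357,400,.034)," near", f(167,133,.034),f(190,405,.034))
print("nogo near edge top", f(508,130,.034),f(510,215,.034),f(512,390,.034))
print("base corners",f(50,65,.008),f(735,38,.008),f(727,365,.008),f(86,388,.008))
E
```

```text
base screws [0.5183 0.0734 0.008 ] [0.6349 0.0775 0.008 ] [0.637  0.0252 0.008 ] [0.5203 0.0212 0.008 ]
mid [0.5776 0.0493 0.008 ] yaw 1.999377519565057 0.11668869724277853
go screws [0.5527 0.0666 0.035 ] [0.554  0.0305 0.035 ] [0.5533 0.0486 0.035 ]
brass [0.6033 0.0685 0.037 ] [0.6046 0.0323 0.037 ] [0.604  0.0504 0.037 ]
inner edges [0.5401 0.0595 0.034 ] [0.5678 0.06   0.034 ] [0.5426 0.0387 0.034 ] [0.5692 0.0399 0.034 ]
go far edges [0.5683 0.0746 0.034 ] [0.5693 0.024  0.034 ]  near [0.5377 0.0738 0.034 ] [0.5391 0.0231 0.034 ]
nogo near edge top [0.5957 0.0742 0.034 ] [0.5963 0.059  0.034 ] [0.5973 0.0259 0.034 ]
base corners [0.5124 0.0801 0.008 ] [0.6389 0.0848 0.008 ] [0.6417 0.0195 0.008 ] [0.5144 0.0148 0.008 ]
```

Gauge origin is about (0.5535, 0.0488) with yaw 2.0°. The base screws, jaw edges and jaw screws agree within about 1 mm. By eye the no-go near faces are at about gauge x = 43 mm. Now a close look at the spindle.

```bash
python3 - <<'E'
from h import *
q=np.array([-.5,.5,-.5,.5])
manip.goto([.511,.24,.19],q); manip.sleep(.2); v=shot("wrist","f_sp"); shot("scene","f_scene"); shot("side","f_side")
print(manip.sense()["eef_pos"],manip.sense()["time_s"],proj(v,[.511,.253,.08]))
E
```

```text
[0.51134277 0.23908578 0.18974937] 4.4583 [253.83837811 172.7079536 ]
```

View pics/f_sp.png

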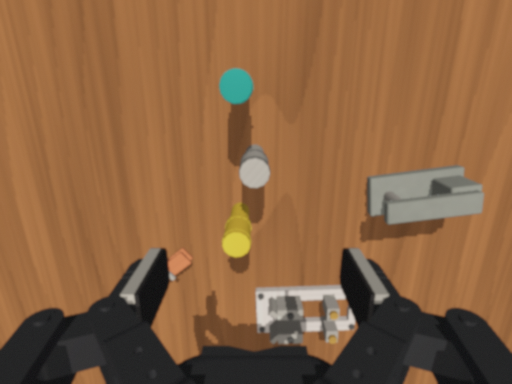

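The steel spindle's head is at (255,174), between turquoise at (236,86) and yellow at (237,240). The finger paths along x are clear.

```bash
python3 - <<'E'
from h import *
q=np.array([-.5,.5,-.5,.5]); np.set_printoptions(precision=4,suppress=True)
v=load("f_sp"); h=cv2.cvtColor(v["im"],cv2.COLOR_BGR2HSV)
k=cv2.inRange(h,(0,0,125),(179,60,255)); z=np.zeros_like(k); z[140:195,235:280]=k[140:195,235:280]
cs,_=cv2.findContours(z,cv2.RETR_EXTERNAL,cv2.CHAIN_APPROX_NONE); c=max(cs,key=cv2.contourArea); print(cv2.boundingRect(c),cv2.minEnclosingCircle(c))
crop(v,220,130,290,200,8,"g1")
top=onz(v,cv2.minEnclosingCircle(c)[0],.08); print(top)
def centroid(n,roi):
    v=load(n); x0,y0,x1,y1=roi; h=cv2.cvtColor(v["im"],cv2.COLOR_BGR2HSV); k=cv2.inRange(h,(0,0,60),(179,60,255)); z=np.zeros_like(k); z[y0:y1,x0:x1]=k[y0:y1,x0:x1]
    n,l,s,c=cv2.connectedComponentsWithStats(z); i=1+np.argmax(s[1:,4]); return s[i]
E
```

```text
(239, 145, 31, 43) ((253.5, 166.1666717529297), 21.31389808654785)
[0.5107 0.2586 0.08  ]
```

View pics/g1.png

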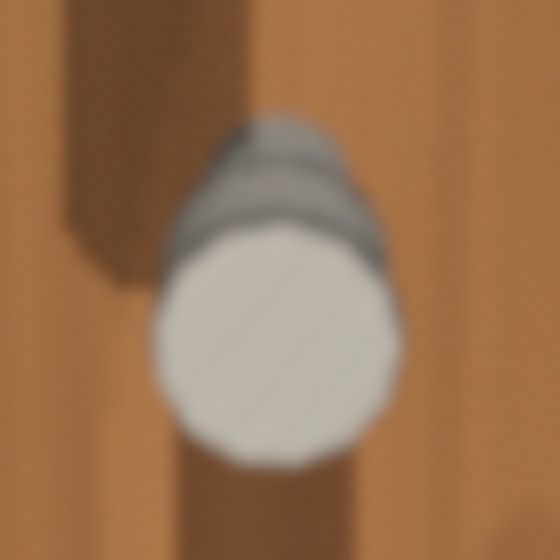

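The top disc is centred at (254.3,172.6), which gives (0.511, 0.253) and matches the two-view result. I'll grasp there.

```bash
python3 - <<'E'
from h import *
q=np.array([-.5,.5,-.5,.5]); np.set_printoptions(precision=4,suppress=True)
v=load("f_sp"); t=onz(v,(254.3,172.6),.08); print(t)
x,y=t[:2]
manip.goto([x,y,.12],q)
manip.move_straight([x,y,.053],vel=.1); manip.sleep(.2)
s=manip.sense(); print(s["eef_pos"],s["ft_force"])
manip.grip(0.0,80); s=manip.sense(); print(s["finger_gap"],s["ft_force"],s["eef_pos"])
f0=s["ft_force"]
manip.move_straight([x,y,.135],vel=.1); manip.sleep(.2)
s=manip.sense(); print(s["finger_gap"],s["ft_force"],s["eef_pos"],s["time_s"])
shot("wrist","i_w");v=shot("side","i_side");shot("scene","i_sc")
p=proj(v,[x,y,.14]).astype(int); print(p); crop(v,p[0]-60,p[1]-60,p[0]+60,p[1]+60,5,"i1")
E
```

```text
[0.5114 0.2531 0.08  ]
[0.5119 0.2534 0.0538] [-0.5222 -0.0355  0.2299]
0.2845330988590578 [-0.1597  0.4362  1.6639] [0.5116 0.2532 0.0533]
0.28247019423570785 [ 0.8035 -0.4112 -2.6258] [0.5109 0.2529 0.1342] 7.6083
[190 243]
```

View pics/i1.png

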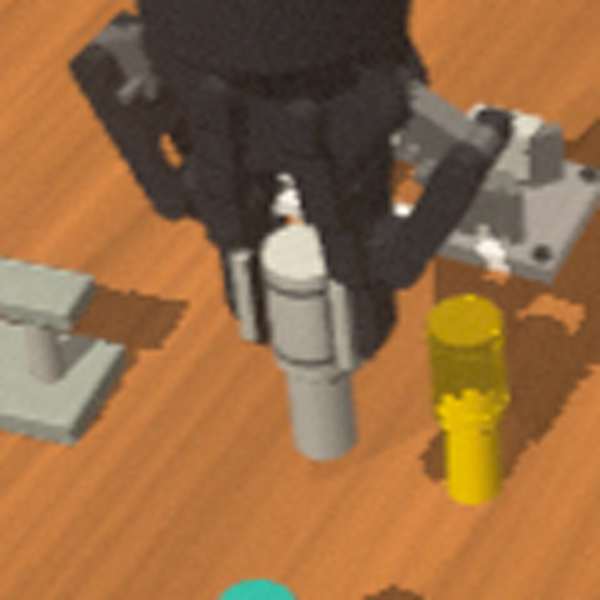

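View pics/i_w.png

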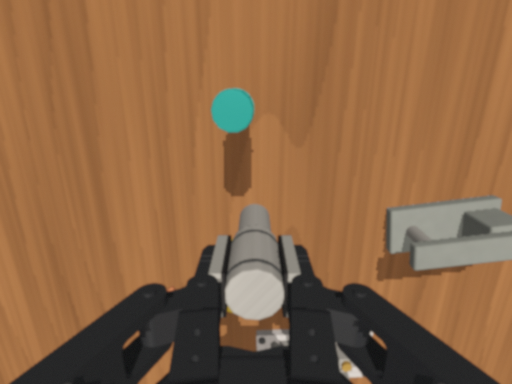

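The spindle hangs vertically in the pads, its top disc at (254,291) in the wrist view, and the force shows its 2.6 N weight. I'll carry it over to the mouth.

```bash
cat >> h.py <<'E'
YAW=np.radians(2.0); G0=np.array([.5535,.0488]); ex=np.array([np.cos(YAW),np.sin(YAW)]); ey=np.array([-ex[1],ex[0]])
Q=(R.from_euler('z',YAW)*R.from_quat([-.5,.5,-.5,.5])).as_quat()
def gp(gx,gy,z): return [*(G0+gx*ex+gy*ey),z]
def F(n=8,dt=.015):
    a=[]
    for _ in range(n): manip.sleep(dt); a.append(manip.sense()["ft_force"])
    a=np.array(a); m=a.mean(0); return np.array([m[:2]@ex,m[:2]@ey,m[2]]),a.std(0)
def gpos():
    p=np.array(manip.sense()["eef_pos"]); d=p[:2]-G0; return np.array([d@ex,d@ey,p[2]])*1000
E
python3 - <<'E'
from h import *
np.set_printoptions(precision=3,suppress=True)
v=load("i_w"); print("top in hand world", onz(v,(254.3,291),.134+.08-.0533),"tcp .5109 .2529")
manip.move_straight([.511,.253,.175],vel=.15)
manip.goto(gp(-.045,0,.175),Q)
manip.move_straight(gp(-.045,0,.0675),vel=.12); manip.sleep(.3)
print(gpos(),F(),manip.sense()["time_s"])
shot("wrist","j_w"); v=shot("side","j_s"); w=shot("scene","j_c")
p=proj(v,[.51,.05,.05]).astype(int); crop(v,p[0]-70,p[1]-50,p[0]+50,p[1]+50,6,"j1")
p=proj(w,[.53,.05,.04]).astype(int); crop(w,p[0]-50,p[1]-40,p[0]+50,p[1]+40,7,"j2")
E
```

```text
top in hand world [0.511 0.254 0.161] tcp .5109 .2529
[-44.611  -0.035  67.986] (array([ 0.07 ,  0.306, -2.898]), array([0.218, 0.309, 0.297])) 10.4917
```

View pics/j_w.png

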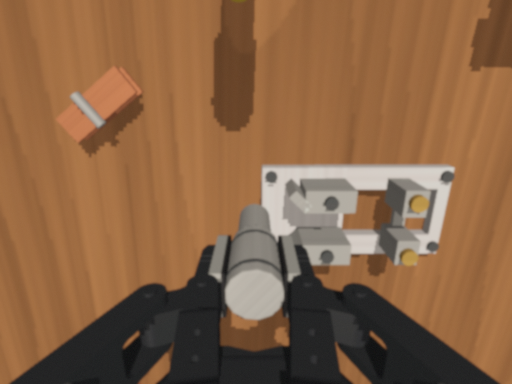

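View pics/j1.png

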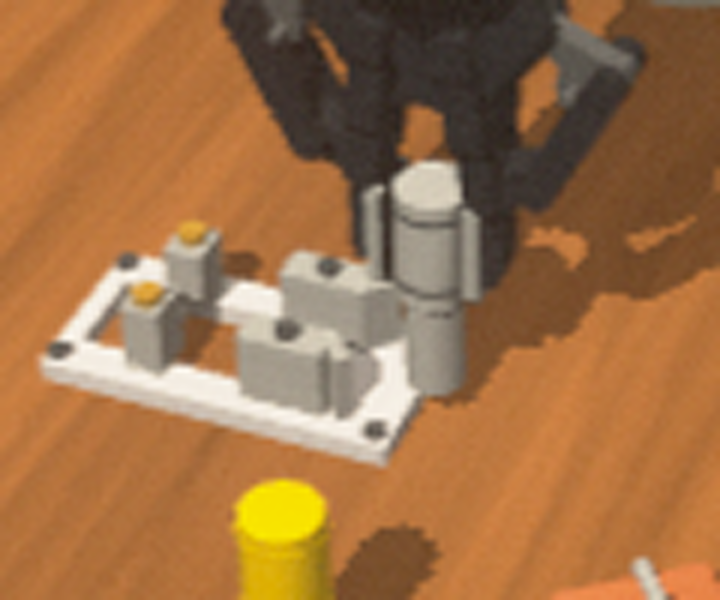

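View pics/j2.png

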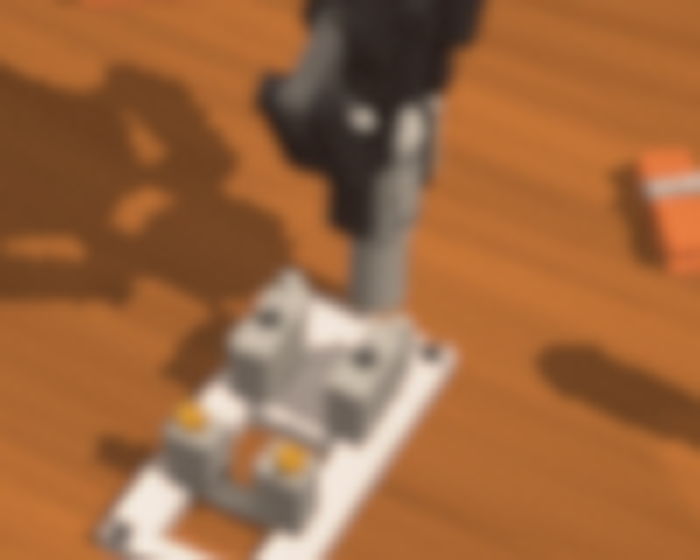

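The spindle is aligned before the mouth, with its foot about 6 mm above plate height. Now I advance in small force-guarded steps and steer on side force.

```bash
python3 - <<'E'
from h import *
np.set_printoptions(precision=2,suppress=True)
Z=.0675; gy=0.
print(manip.move_straight(gp(-.028,gy,Z),vel=.04,force_limit=4)); manip.sleep(.15)
b,_=F(12); print("base",b,gpos())
gx=-.028
for i in range(45):
    gx=min(gx+.002,.018)
    hit=manip.move_straight(gp(gx,gy,Z),vel=.02,force_limit=4)
    f,_=F(6); d=f-b
    print(i,hit,round(gx*1e3,1),round(gy*1e3,2),gpos(),d)
    n=0
    while (abs(d[1])>1.0 or d[0]<-2.5) and n<6:
        n+=1; gx=gpos()[0]/1e3-.0003 if d[0]<-2.5 else gx
        if abs(d[1])>.5: gy+=np.clip(d[1]*.00015,-.0005,.0005)
        manip.move_straight(gp(gx,gy,Z),vel=.02); f,_=F(6); d=f-b
        print("   adj",round(gx*1e3,1),round(gy*1e3,2),gpos(),d)
    if n==6 or max(abs(d))>6: print("stop"); break
    if gx>=.018: break
print(manip.sense()["time_s"])
E
```

```text
False
base [ 0.3  -0.08 -3.01] [-28.14   0.    67.52]
0 False -26.0 0.0 [-25.97   0.01  67.5 ] [-0.73 -0.07 -0.01]
1 False -24.0 0.0 [-24.    -0.01  67.47] [-0.33  0.33  0.22]
2 False -22.0 0.0 [-22.03   0.02  67.48] [-0.56  0.38 -0.19]
3 False -20.0 0.0 [-20.02   0.01  67.49] [-0.42  0.1   0.14]
4 False -18.0 0.0 [-17.98  -0.02  67.49] [-0.58 -0.08  0.11]
5 False -16.0 0.0 [-16.     0.01  67.47] [-0.68  0.05  0.29]
6 False -14.0 0.0 [-13.97   0.03  67.5 ] [-0.29 -0.02  0.36]
7 False -12.0 0.0 [-12.     0.02  67.49] [-0.3   0.13  0.28]
8 False -10.0 0.0 [-9.95  0.02 67.5 ] [-0.11  0.26 -0.01]
9 False -8.0 0.0 [-7.98  0.02 67.48] [-0.38  0.16  0.01]
10 False -6.0 0.0 [-5.93 -0.   67.53] [0.06 0.2  0.05]
11 False -4.0 0.0 [-3.92 -0.02 67.52] [-0.34  0.19  0.46]
12 False -2.0 0.0 [-1.93  0.01 67.52] [-0.44  0.68  0.32]
13 False 0.0 0.0 [ 0.09  0.05 67.51] [-0.05  0.35 -0.06]
14 False 2.0 0.0 [ 2.07  0.01 67.52] [-0.3   0.31 -0.05]
15 False 4.0 0.0 [ 4.1   0.01 67.5 ] [-0.08  0.29 -0.06]
16 False 6.0 0.0 [ 6.12  0.01 67.53] [-0.62  0.42  0.24]
17 False 8.0 0.0 [ 8.09 -0.01 67.49] [-0.28  0.68  0.08]
18 False 10.0 0.0 [10.14  0.02 67.54] [0.37 0.35 0.57]
19 False 12.0 0.0 [12.13  0.01 67.53] [-0.07  0.68 -0.02]
20 False 14.0 0.0 [14.12  0.04 67.51] [ 0.16  0.61 -0.11]
21 False 16.0 0.0 [16.09 -0.06 67.51] [-0.91  0.33 -0.37]
22 False 18.0 0.0 [17.95 -0.05 67.47] [-0.37  0.03 -0.04]
19.6167
```

It passed the go gap without touching. I'll check with a picture before pressing.

```bash
python3 - <<'E'
from h import *
v=shot("side","k_s"); w=shot("scene","k_c")
p=proj(v,[.57,.05,.04]).astype(int); a=cv2.resize(v["im"][p[1]-40:p[1]+40,p[0]-50:p[0]+50],None,fx=4,fy=4,interpolation=cv2.INTER_CUBIC)
p=proj(w,[.57,.05,.03]).astype(int); b=cv2.resize(w["im"][p[1]-40:p[1]+40,p[0]-50:p[0]+50],None,fx=4,fy=4,interpolation=cv2.INTER_CUBIC)
cv2.imwrite("pics/k1.png",np.hstack([a,b]))
E
```

```text
(no output)
```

View pics/k1.png

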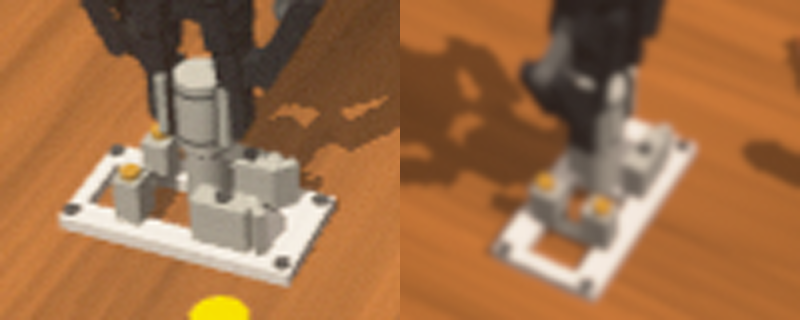

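The journal sits in the exit half of the go gap, heading for the brass-headed jaws. Now I find the stop by feel and lean on it.

```bash
python3 - <<'E'
from h import *
np.set_printoptions(precision=2,suppress=True)
Z=.0675; b,_=F(20); print("base",b)
hit=manip.move_straight(gp(.030,0,Z),vel=.02,force_limit=4); f,_=F(6); print(hit,gpos(),f-b)
if not hit:
    hit=manip.move_straight(gp(.052,0,Z),vel=.008,force_limit=4.5); 
f,_=F(8); d=f-b; print("contact",hit,gpos(),d,manip.sense()["time_s"])
x=gpos()[0]/1e3
E
```

```text
base [ 0.18  0.07 -2.79]
False [29.82  0.01 67.45] [-0.06  0.06 -0.12]
contact True [36.28  0.38 65.37] [-0.28 -0.17 -0.12] 22.4083
```

```bash
python3 - <<'E'
from h import *
np.set_printoptions(precision=2,suppress=True)
for i in range(3):
    f,sd=F(8); print(gpos(),f,sd)
s=manip.sense(); print(R.from_quat(s["tcp_rot"]).as_matrix(), s["finger_gap"])
v=shot("side","l_s"); w=shot("scene","l_c")
p=proj(v,[.58,.05,.04]).astype(int); a=cv2.resize(v["im"][p[1]-40:p[1]+40,p[0]-50:p[0]+50],None,fx=4,fy=4,interpolation=cv2.INTER_CUBIC)
p=proj(w,[.58,.05,.03]).astype(int); b=cv2.resize(w["im"][p[1]-40:p[1]+40,p[0]-50:p[0]+50],None,fx=4,fy=4,interpolation=cv2.INTER_CUBIC)
cv2.imwrite("pics/l1.png",np.hstack([a,b]))
E
```

```text
[36.13  0.41 65.28] [-0.15  0.12 -2.78] [0.45 0.38 0.43]
[36.22  0.44 65.4 ] [ 0.26  0.13 -2.96] [0.34 0.74 0.32]
[36.29  0.48 65.49] [ 0.08 -0.07 -2.73] [0.45 0.41 0.43]
[[ 0.04 -0.01  1.  ]
 [-1.    0.    0.04]
 [-0.   -1.   -0.01]] 0.2849234512597155
```

View pics/l1.png

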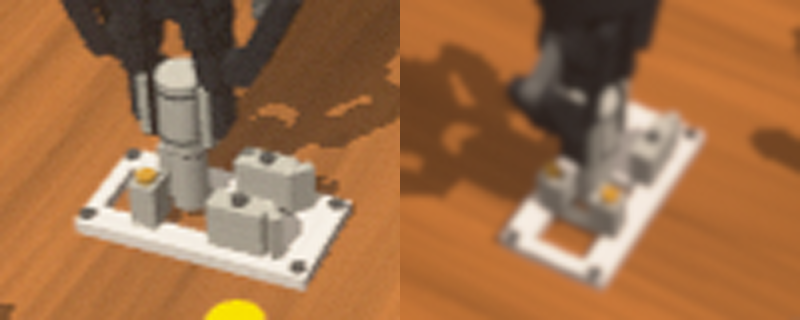

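After the force stop the arm sagged about 2 mm and came off the jaw, so nothing is pressing now. I'll restore the pose and lean in with small position steps instead.

```bash
python3 - <<'E'
from h import *
np.set_printoptions(precision=2,suppress=True)
Z=.0675
manip.move_straight(gp(.035,0,Z),Q,vel=.01); manip.sleep(.4); b,_=F(16); print("base",b,gpos())
gx=.035; step=.0003
for i in range(24):
    gx+=step; manip.move_straight(gp(gx,0,Z),vel=.01); f,_=F(6); d=f-b
    print(i,round(gx*1e3,2),gpos(),d)
    if d[0]<-3: break
print(manip.sense()["time_s"])
E
```

```text
base [ 0.04 -0.13 -2.82] [35.01  0.01 67.49]
0 35.3 [35.28 -0.03 67.48] [0.08 0.57 0.27]
1 35.6 [35.59  0.01 67.47] [0.   0.11 0.28]
2 35.9 [35.9   0.03 67.51] [-0.15 -0.17 -0.16]
3 36.2 [36.21  0.01 67.5 ] [ 0.08  0.11 -0.16]
4 36.5 [36.51 -0.02 67.5 ] [-0.3   0.11 -0.25]
5 36.8 [36.76  0.   67.48] [ 0.17  0.09 -0.3 ]
6 37.1 [36.98  0.04 67.46] [-0.04  0.17 -0.32]
7 37.4 [37.19  0.04 67.42] [-1.47  0.83  0.22]
8 37.7 [37.41  0.09 67.4 ] [-2.32  0.98  0.17]
9 38.0 [37.6   0.07 67.34] [-3.68  1.36  0.24]
27.4667
```

```bash
python3 - <<'E'
from h import *
np.set_printoptions(precision=2,suppress=True)
Z=.0675; b=np.array([.04,-.13,-2.82]); gx=.038; gy=.0
f,_=F(6); d=f-b; print(gpos(),d)
for i in range(14):
    if d[0]<-7.3: break
    if d[1]>1: gy+=.0001
    elif d[1]<-1: gy-=.0001
    gx+=.0003 if d[0]>-6.5 else .00015
    manip.move_straight(gp(gx,gy,Z),vel=.01); f,_=F(6); d=f-b
    print(i,round(gx*1e3,2),round(gy*1e3,2),gpos(),d)
t0=manip.sense()["time_s"]
for i in range(6):
    f,_=F(8); d=f-b; print("hold",round(manip.sense()["time_s"]-t0,2),gpos(),d)
    if d[0]<-9.3: gx-=.0003; manip.move_straight(gp(gx,gy,Z),vel=.01)
    if d[0]>-7: gx+=.0002; manip.move_straight(gp(gx,gy,Z),vel=.01)
s=manip.sense(); print(s["finger_gap"],s["time_s"],R.from_quat(s["tcp_rot"]).as_matrix()[:,1])
v=shot("side","m_s"); w=shot("scene","m_c")
p=proj(v,[.58,.05,.04]).astype(int); a=cv2.resize(v["im"][p[1]-40:p[1]+40,p[0]-50:p[0]+50],None,fx=4,fy=4,interpolation=cv2.INTER_CUBIC)
p=proj(w,[.58,.05,.03]).astype(int); c=cv2.resize(w["im"][p[1]-40:p[1]+40,p[0]-50:p[0]+50],None,fx=4,fy=4,interpolation=cv2.INTER_CUBIC)
cv2.imwrite("pics/m1.png",np.hstack([a,c]))
f,_=F(6); print("last",f-b)
manip.move_straight(gp(.0345,0,Z),vel=.015); manip.sleep(.2); f,_=F(8); print("off",gpos(),f-b,manip.sense()["time_s"])
E
```

```text
[37.62  0.09 67.36] [-3.5   1.1   0.16]
0 38.3 0.1 [37.96  0.21 67.34] [-4.73  1.86  0.29]
1 38.6 0.2 [38.19  0.36 67.32] [-4.7   2.51  0.33]
2 38.9 0.3 [38.4  0.5 67.3] [-5.02  2.49  0.23]
3 39.2 0.4 [38.46  0.57 67.26] [-5.65  2.38  0.7 ]
4 39.5 0.5 [38.55  0.58 67.24] [-5.85  1.99  1.07]
5 39.8 0.6 [38.63  0.62 67.22] [-6.62  1.47  1.67]
6 39.95 0.7 [38.64  0.65 67.17] [-7.11  1.53  2.03]
7 40.1 0.8 [38.69  0.7  67.2 ] [-7.12  1.38  2.52]
8 40.25 0.9 [38.74  0.71 67.17] [-7.52  1.4   2.53]
hold 0.13 [38.71  0.75 67.16] [-7.63  1.51  2.29]
hold 0.27 [38.75  0.74 67.18] [-7.05  1.18  2.17]
hold 0.4 [38.72  0.75 67.15] [-7.74  1.25  2.55]
hold 0.53 [38.72  0.73 67.16] [-7.69  1.51  2.52]
hold 0.67 [38.72  0.73 67.17] [-7.54  1.31  2.49]
hold 0.8 [38.71  0.76 67.17] [-7.63  1.38  2.53]
0.28748960245745864 31.5167 [-0. -0. -1.]
last [-7.74  1.15  2.1 ]
off [34.62 -0.04 67.51] [ 0.03  0.23 -0.24] 32.5917
```

View pics/m1.png

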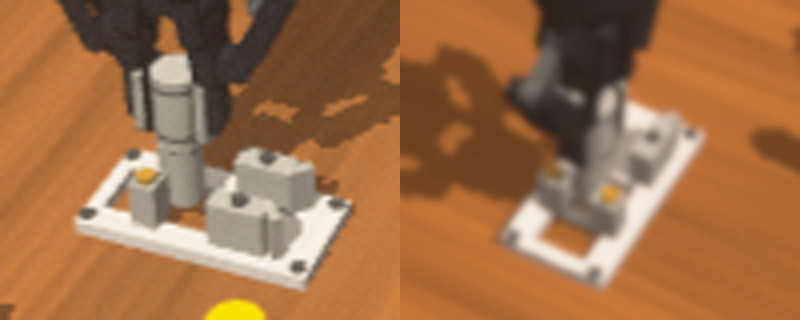

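It leaned at about 7.6 N along the push (about 8.1 N in total) for over 1.3 s without entering, then backed off to zero force. Now I lift it out and check its attitude in the hand.

```bash
python3 - <<'E'
from h import *
np.set_printoptions(precision=3,suppress=True)
print(manip.move_straight(gp(.0345,0,.175),vel=.1))
D=np.array([.5252,-.2625]); q=[-.5,.5,-.5,.5]
manip.goto([.545,-.10,.175],q); manip.sleep(.3)
v=shot("side","n_s"); w=shot("scene","n_c"); shot("wrist","n_w"); e=manip.sense()["eef_pos"]; print(e,manip.sense()["time_s"],F())
o=[]
for u in (v,w):
    p=proj(u,np.array(e)).astype(int); print(p); o.append(cv2.resize(u["im"][p[1]-35:p[1]+35,p[0]-35:p[0]+35],None,fx=5.6,fy=5.6,interpolation=cv2.INTER_CUBIC))
    print("vertical at px", [proj(u,[e[0],e[1],e[2]+a]) for a in (-.0533,.0267)])
cv2.imwrite("pics/n1.png",np.hstack(o))
E
```

```text
False
[ 0.545 -0.099  0.175] 34.9333 (array([ 0.012, -0.004, -3.118]), array([0.524, 0.63 , 0.354]))
[259 118]
vertical at px [array([258.937, 140.705]), array([259.052, 106.224])]
[207 133]
vertical at px [array([209.137, 152.201]), array([205.958, 123.042])]
```

View pics/n1.png

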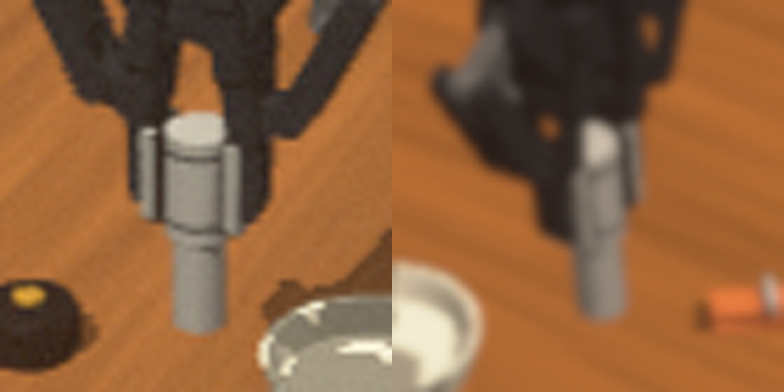

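View pics/n_w.png

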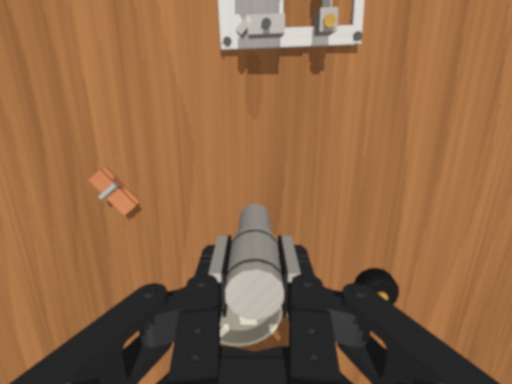

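The spindle is upright in the hand, its edges matching the projected vertical within a pixel, and the dish ahead is clear. I'll lower it in small steps and release.

```bash
python3 - <<'E'
from h import *
np.set_printoptions(precision=2,suppress=True)
D=[.5252,-.2625]
manip.goto([*D,.165],[-.5,.5,-.5,.5]); manip.move_straight([*D,.066],vel=.08); manip.sleep(.4)
b,_=F(12); print("base",b,manip.sense()["eef_pos"])
z=.066
for i in range(30):
    z-=.0005; manip.move_straight([*D,z],vel=.015); f,_=F(5); d=f-b
    if abs(d[2])>.5: print(round(z,4),np.array(manip.sense()["eef_pos"])*1e3,d)
    if d[2]>1.8: break
print(z,manip.sense()["time_s"])
w=shot("side","o_s"); p=proj(w,[*D,.05]).astype(int); crop(w,p[0]-50,p[1]-50,p[0]+50,p[1]+50,5,"o1")
E
```

```text
base [ 0.04 -0.01 -2.74] [ 0.53 -0.26  0.07]
0.064 [ 525.19 -262.48   63.98] [-0.21  0.26 -0.71]
0.0625 [ 525.19 -262.49   62.49] [-0.41 -0.04 -0.6 ]
0.059 [ 525.28 -262.56   59.29] [-1.03  0.58  3.42]
0.059 42.425
```

View pics/o1.png

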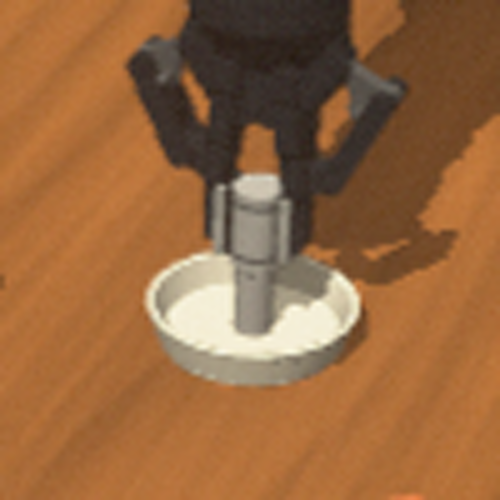

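The spindle stands on the dish floor near the centre, touching at the expected height with about 3 N of support. Releasing.

```bash
python3 - <<'E'
from h import *
np.set_printoptions(precision=2,suppress=True)
D=[.5252,-.2625]
manip.grip(0.55); manip.sleep(.2); print(F(5)[0],manip.sense()["finger_gap"])
manip.move_straight([*D,.19],vel=.08)
manip.goto([.60,0,.242],[-.5,.5,-.5,.5]); manip.sleep(.3)
print(manip.sense()["time_s"],F(5)[0])
v=shot("side","p_s"); shot("scene","p_c")
E
```

```text
[0.14 0.09 0.25] 0.5511885473235363
46.2667 [0.04 0.11 0.18]
```

View pics/p_s.png

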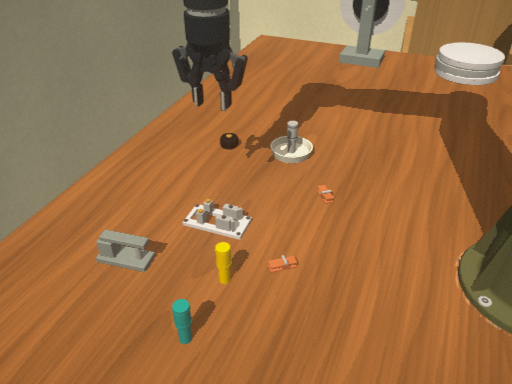

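View pics/p_c.png

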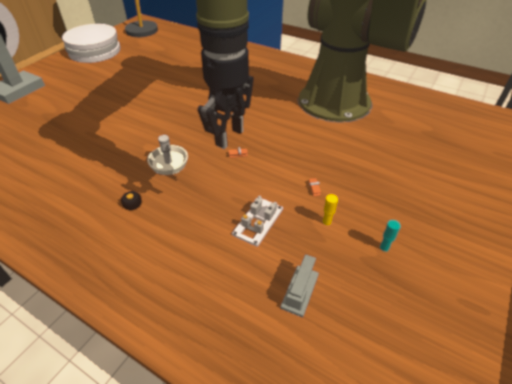

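The spindle stands upright in the dish, at side (292,137) and scene (165,150). The knob, clips, punch and the two other spindles are at the same pixels as at the start, and the gripper is clear.

```bash
python3 - <<'E'
from h import *
print(manip.hand_in(), manip.sense()["time_s"])
E
```

```text
the job is handed in; nothing more can be done
the job is handed in; nothing more can be done
```

The steel spindle passed the go gap, was stopped by the no-go jaws, and now stands upright in the dish. I handed the job in after about 46 s of the 72 s allowed.

- **Go gap:** I carried it upright, small end down, with its foot about 6 mm above the base plate. It went through with side force of no more than about 0.7 N.
- **No-go gap:** It touched the jaws at gauge x of about 37 mm. I leaned on it at about 7.6 N along the push (about 8 N in total) for over 1.3 s, and it did not enter. It backed off to zero force and lifted out freely.
- **Dish:** I set it down with about 3 N of support force and let go. The last pictures show it upright near the centre. The knob, clips, punch and the two other spindles look unmoved by eye.
- **What disagreed:**
  - The first force-limited contact made the arm sag about 2 mm and come off the jaw. I restored the pose and repeated the approach in small position steps.
  - While leaning, the hand moved about 1.7 mm forward and 0.7 mm sideways, with up to 2.5 N of side force as I re-centred it. I put this down to give in the arm and grip, because the spindle was still upright in the hand afterwards.

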